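# Find and snap home the loose shield cover

### The job

One of the four identical metal shield covers on the radio board has clipped onto its frame at one end only, and its other end still gives under a finger. Feel for it with the fingertips, pressing lightly on one end after another and never hard on an end that does not give; when you have found the loose end, press it down firmly until it snaps home. Do not pull any cover up, and leave the loupe, tweezers, brush and torch round the turntable where they lie.

Things in the scene. Friction and masses are not known exactly. Their poses are not given: they have to be found in the camera images.
- board: green radio board, 140 x 116 mm, screwed flat on a round dark turntable of 190 mm diameter (locked). Origin: on the worktop under the centre of the turntable; x along the 140 mm side towards the edge with three brass coaxial jacks, y along the 116 mm side, z up. Any yaw. The board's upper face is 34 mm above the worktop; nothing on it stands higher than the covers.
- shield_0: one of four alike shield frames with clip-on tin cover, 50 (x, as the board's x) by 38 mm (y), 12 mm apart, places vary. Origin: centre of the frame, on the board's upper face; top of a cover that is home: 8 mm higher. Press ends at x = +21 and -21 mm, y = 0. A home cover gives under 1 mm at 10 N. The loose one is clipped at one end; its other end stands 4 mm proud.
- cover_0 (a joint): tip of shield_0's cover down from its start, rad; 0 at the start for all, loose or home. A home cover stays under 0.015 and springs back. The loose cover's free end yields to 0.035 (1.4 mm) at 3 N and springs back; pressed on, it snaps over its clips at 17 to 21 N and stays at 0.095: home. A 5 N press on its clipped end moves it under 0.02 either way. Negative: free end raised.
- shield_1: one of four alike shield frames with clip-on tin cover, 50 (x, as the board's x) by 38 mm (y), 12 mm apart, places vary. Origin: centre of the frame, on the board's upper face; top of a cover that is home: 8 mm higher. Press ends at x = +21 and -21 mm, y = 0. A home cover gives under 1 mm at 10 N. The loose one is clipped at one end; its other end stands 4 mm proud.
- cover_1 (a joint): tip of shield_1's cover down from its start, rad; 0 at the start for all, loose or home. A home cover stays under 0.015 and springs back. The loose cover's free end yields to 0.035 (1.4 mm) at 3 N and springs back; pressed on, it snaps over its clips at 17 to 21 N and stays at 0.095: home. A 5 N press on its clipped end moves it under 0.02 either way. Negative: free end raised.
- shield_2: one of four alike shield frames with clip-on tin cover, 50 (x, as the board's x) by 38 mm (y), 12 mm apart, places vary. Origin: centre of the frame, on the board's upper face; top of a cover that is home: 8 mm higher. Press ends at x = +21 and -21 mm, y = 0. A home cover gives under 1 mm at 10 N. The loose one is clipped at one end; its other end stands 4 mm proud.
- cover_2 (a joint): tip of shield_2's cover down from its start, rad; 0 at the start for all, loose or home. A home cover stays under 0.015 and springs back. The loose cover's free end yields to 0.035 (1.4 mm) at 3 N and springs back; pressed on, it snaps over its clips at 17 to 21 N and stays at 0.095: home. A 5 N press on its clipped end moves it under 0.02 either way. Negative: free end raised.
- shield_3: one of four alike shield frames with clip-on tin cover, 50 (x, as the board's x) by 38 mm (y), 12 mm apart, places vary. Origin: centre of the frame, on the board's upper face; top of a cover that is home: 8 mm higher. Press ends at x = +21 and -21 mm, y = 0. A home cover gives under 1 mm at 10 N. The loose one is clipped at one end; its other end stands 4 mm proud.
- cover_3 (a joint): tip of shield_3's cover down from its start, rad; 0 at the start for all, loose or home. A home cover stays under 0.015 and springs back. The loose cover's free end yields to 0.035 (1.4 mm) at 3 N and springs back; pressed on, it snaps over its clips at 17 to 21 N and stays at 0.095: home. A 5 N press on its clipped end moves it under 0.02 either way. Negative: free end raised.
- magnifier: bench magnifier, fixed, not to be bumped: its lamp ring (200 mm wide) hangs over the middle of the bench's back, about x 0.57 to 0.68, y -0.21 to 0.01, 0.17 to 0.39 m up, on an arm that rises from there to the right to 0.67 m, ending in a post at y -0.6. Origin: foot of its clamp
- loupe: black eye loupe, 37 mm diameter, 33 mm high, standing loose on the worktop to the right of the turntable; origin: centre of its underside
- tweezers: steel tweezers, 130 x 17 x 10 mm, lying loose left of the turntable; origin: middle of the underside, long axis y
- esd_brush: black dusting brush, 137 x 14 x 13 mm, lying loose right of the loupe; origin: middle of the underside, long axis y
- torch: black pocket torch, 109 x 27 x 27 mm, lying loose at the near left of the turntable; origin: middle of the underside, long axis y

How it is judged:
By the outcome, as a careful person would: the job done as asked, in the order asked, and still so for the second after the job is handed in, with the robot touching nothing.
It also fails if it takes over 64 s, if anything falls off the work surface, if the arm or the gripper's body presses on something with over 40 N, if the wrist force passes 120 N, or if a joint passes its speed limit or range.

### The arm

A 7-joint arm with a two-finger parallel gripper is mounted at the origin on a cart in front of the work surface, level with it; the furniture and walls round the work are solid. World frame = base frame: x ahead of the robot, y to its left, z up, the work surface at z = 0. Lengths are in m, angles in rad, forces in N, time in s.
With the tool pointing down it reaches from about 0.425 to 0.875 m from the base axis. Payload 8.4 kg.
Tool frame: the origin (TCP) lies at the centre of the arm's flange, where the gripper is bolted on; the fingertips stand 173 mm ahead of it and the grasp point (between the pads) lies 155 mm ahead of it; z points along the fingers, y is the line along which they close (so a half turn about z gives the same grasp; the last joint's range is limited). The gripper opens to 85 mm and grips with 20 to 120 N. Pads are 22 mm wide; open, the fingers measure 114 mm over their backs; the gripper's body (76 mm by 85 mm) begins 54 mm behind the grasp point. The pads swing forward as they close: fully open they stand 13 mm farther back than shut.
Start: joints at [1.128, 0.333, 0.04, 1.465, -0.013, 1.343, -0.059], TCP at [0.219, -0.612, 0.405] pointing down, gripper open.
Joint ranges: [-2.58, 2.58], [-0.38, 2.09], [-1.3, 1.39], [0.25, 2.4], [-1.5, 4.64], [0.08, 2.09], [-2.65, 2.65]. Speed limits (rad/s): [2.22, 2.22, 2.79, 2.79, 3.14, 3.14, 3.14].

### API

Orientations are given as a 3x3 rotation matrix whose columns are the frame's x, y, z axes.
In Python, from rig import manip gives the robot as it stands.
- The arm moves only by the tool carry_out, never from a script. Its argument "plan" is a list of rows, each a list of 7 numbers: the shift along the tool's x, y, z in cm, then the turn, a rotation vector about the tool's x, y, z in degrees, then the gripper command: -1 is shut, 1 is fully open, values between are in proportion. In form: [[dx, dy, dz, wx, wy, wz, claw], ...]. A call has 1 to 10 rows; each row is the pose to reach, as a shift and turn from the pose commanded when the call began, along the tool's axes at that moment; what a row does not reach only later rows make up. A row lasts 1/8 s, in which the tool goes at most 62.5 mm and 10.7 degrees, less where a joint would pass 70% of its speed; a pose out of reach is approached as far as the arm can. A call with a gripper value outside its range is refused whole. The fingers move at their own pace and stop on an object; "grip_force" is the grip in N (left out, the last holds). Time passes only in rows, so rows that repeat a pose let the fingers close. It gives the time, the measured TCP pose, the force, the opening and the grip force at its end, in the units of the state.
- manip.sense(): the state, without advancing time (a new reading comes with each control period).
- manip.camera(name): name is "side" or "top" or "wrist"; returns the picture (384x512x3 uint8, red, green, blue); there is no depth.
- manip.get_calibration(name): a dict with "fx", "fy", "cx", "cy" (pixels), "R" (3x3) and "t" (3): a world point X has camera coordinates R X + t. Camera axes: x right, y down, z forward; pixel columns grow to the right and rows downward; lengths in m; the calibration is good to about 2 mm. A picture is of the moment at which its call begins: read the wrist's pose just before it. get_calibration takes no time and is no camera call; for the wrist camera it gives the pose at the moment of the call.
- manip.hand_in(): hands the job in; it is judged then, once.
The state is a dict: "clock": time; "joint_pos": joint angles; "qd": joint speeds; "effort": joint torques, N m; "eef_pos": TCP position; "tcp_rot": TCP orientation; "contact_force": force on the tool from outside, world axes, zero at the start; "torque": the same for the moment, N m; "gripper_width": finger opening in m; "gripper_force": force on a finger pad.
Only numpy, scipy, OpenCV 4.12 (cv2) and the standard library are available. Lean on these libraries where they do the work, as an engineer would, in place of code of your own. Each camera call takes 0.05 s, during which the arm holds its last target. There are 200 camera calls.

## Working session

There is one attempt and no reset: what is moved stays moved. The work goes in short steps, Python scripts to look and compute and a tool call to move; the robot and the scene stay as the last step left them, time stands still between calls to the robot, and variables do not carry over. Pictures are saved under pics/ and viewed, at most 10 in all, crops included, and the job is handed in when it is done.

Besides the shell and the picture viewer there is one more tool, called after "Call:" as name(argument=value, ...) on one line, values as JSON. carry_out: Moves the arm, as the interface text tells. Its arguments: {"type":"object","properties":{"plan":{"type":"array"},"grip_force":{"type":"number"}},"required":["plan"]}

```bash
mkdir -p pics
python3 - <<'E'
from rig import manip
import cv2,numpy as np
np.set_printoptions(precision=4,suppress=True)
s=manip.sense();print(s)
for n in("top","side"):
    im=manip.camera(n);cv2.imwrite(f"pics/{n}0.png",cv2.cvtColor(im,cv2.COLOR_RGB2BGR));print(n,manip.get_calibration(n))
E
```

```text
{'clock': 0.0, 'joint_pos': array([ 1.1278,  0.3339,  0.0399,  1.4663, -0.0134,  1.3433, -0.0585]), 'qd': array([-0.0002,  0.0005, -0.0007, -0.0007, -0.0008, -0.0012, -0.0004]), 'effort': array([ -0.0004, -65.8552,   1.3652, -40.5556,   0.0168,   0.0125,
         0.    ]), 'eef_pos': array([ 0.219 , -0.6118,  0.4038]), 'tcp_rot': array([[ 0.9415,  0.337 , -0.0006],
       [ 0.337 , -0.9415,  0.0015],
       [-0.0001, -0.0016, -1.    ]]), 'contact_force': array([-0.6842,  0.0973,  0.1629]), 'torque': array([ 0.0062, -0.0067,  0.0163]), 'gripper_force': 0.0, 'gripper_width': 0.0856557469268979}
top {'fx': 407.8182329162307, 'fy': 407.8182329162307, 'cx': 254.2876317050112, 'cy': 194.5703289679166, 'R': array([[ 0.0009, -1.    , -0.004 ],
       [-0.9936, -0.0005, -0.1127],
       [ 0.1127,  0.0041, -0.9936]]), 't': array([0.0757, 0.4492, 1.0875])}
side {'fx': 476.90535321229385, 'fy': 476.90535321229385, 'cx': 258.88960206839533, 'cy': 191.1281287814974, 'R': array([[ 0.9997, -0.0172, -0.0188],
       [-0.0255, -0.6644, -0.7469],
       [ 0.0003,  0.7472, -0.6646]]), 't': array([-0.4679,  0.0484,  1.2897])}
```

View pics/top0.png

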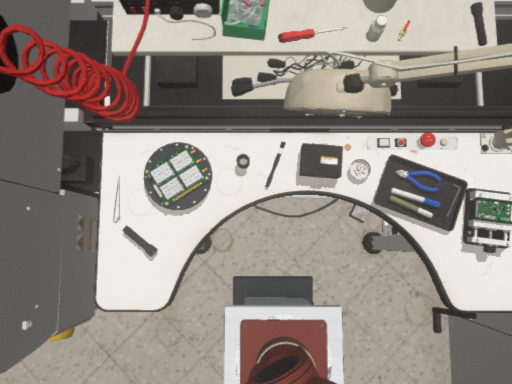

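View pics/side0.png

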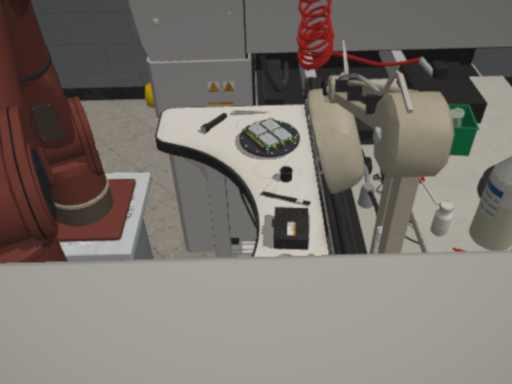

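The top view shows the turntable at about (178,176) with four light covers. The torch is at (140,240), tweezers (117,198), loupe (243,160), and brush (276,165). The side view shows the turntable at (270,138). Next I'll locate the turntable, then use the wrist camera.

```bash
cat > h.py <<'E'
import numpy as np,cv2
from rig import manip
np.set_printoptions(precision=4,suppress=True)
def ray(c,uv,z):
    R,t=np.array(c["R"]),np.array(c["t"]);o=-R.T@t
    uv=np.atleast_2d(uv).astype(float)
    d=np.c_[(uv[:,0]-c["cx"])/c["fx"],(uv[:,1]-c["cy"])/c["fy"],np.ones(len(uv))]@R
    return o+d*((z-o[2])/d[:,2])[:,None]
E
python3 - <<'E'
from h import *
c=manip.get_calibration("top")
for n,p in dict(table=(178,176),torch=(140,241),tw=(117,198),loupe=(243,160),brush=(276,165)).items(): print(n,ray(c,p,.03)[0])
print(manip.get_calibration("wrist"))
im=cv2.imread("pics/top0.png")[135:217,135:220];a=cv2.resize(im,None,fx=6,fy=6,interpolation=cv2.INTER_CUBIC)
cv2.imwrite("pics/crop.png",a)
E
```

```text
table [0.4996 0.2847 0.03  ]
torch [0.3229 0.3829 0.03  ]
tw [0.439  0.4493 0.03  ]
loupe [0.5441 0.1071 0.03  ]
brush [0.5302 0.0166 0.03  ]
{'fx': 266.8853606970253, 'fy': 266.8853606970253, 'cx': 256.75247390845635, 'cy': 187.93280457247624, 'R': array([[ 0.3367, -0.9416, -0.0012],
       [-0.8981, -0.3215,  0.3   ],
       [-0.2828, -0.0999, -0.954 ]]), 't': array([-0.648 , -0.0393,  0.3797])}
```

View pics/crop.png

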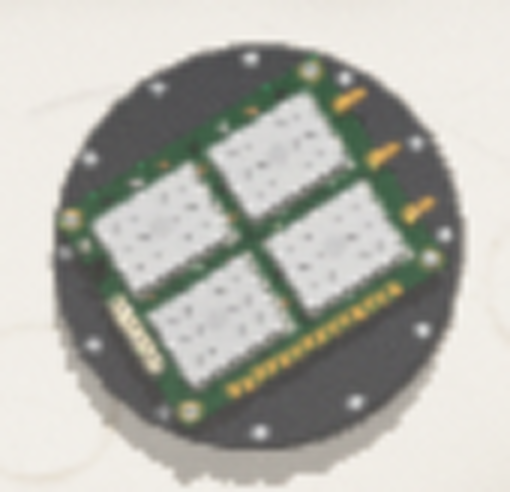

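The board's x axis runs along azimuth of about -60°. I'll plan a sweep of the arm that stays inside the lamp ring.

```bash
cat >> h.py <<'E'
def rows(P,yaws=None,claw=-1,s=None):
    """world TCP targets + world yaw turn(deg) -> tool-frame rows"""
    s=s or manip.sense();R,p=s["tcp_rot"],s["eef_pos"]
    for i,q in enumerate(P):
        d=R.T@(np.array(q)-p)*100
        print([*np.round(d,2),0,0,round(-yaws[i],1) if yaws is not None else 0,claw])
E
python3 - <<'E'
from h import *
a=np.radians(np.arange(-70.3+7,31,7)); n=len(a)
r=np.interp(np.degrees(a),[-70.3,-42,8,30],[.65,.47,.47,.58])
P=np.c_[r*np.cos(a),r*np.sin(a),np.full(n,.40)]
s=manip.sense();rows(P[:7],7*np.arange(1,8),-1)
# second call start assumed at row 7
R0=s["tcp_rot"];c,ss=np.cos(np.radians(49)),np.sin(np.radians(49))
s2=dict(s,tcp_rot=np.array([[c,-ss,0],[ss,c,0],[0,0,1]])@R0,eef_pos=P[6]);print(P[6]);rows(P[7:],7*np.arange(1,n-6),-1,s2)
E
```

```text
[np.float64(7.38), np.float64(-4.89), np.float64(0.4), 0, 0, np.int64(-7), -1]
[np.float64(13.57), np.float64(-10.56), np.float64(0.41), 0, 0, np.int64(-14), -1]
[np.float64(18.51), np.float64(-16.77), np.float64(0.41), 0, 0, np.int64(-21), -1]
[np.float64(22.16), np.float64(-23.32), np.float64(0.42), 0, 0, np.int64(-28), -1]
[np.float64(26.96), np.float64(-26.49), np.float64(0.43), 0, 0, np.int64(-35), -1]
[np.float64(31.45), np.float64(-30.06), np.float64(0.43), 0, 0, np.int64(-42), -1]
[np.float64(35.47), np.float64(-34.15), np.float64(0.44), 0, 0, np.int64(-49), -1]
[ 0.4379 -0.1707  0.4   ]
[np.float64(5.73), np.float64(-0.35), np.float64(-0.0), 0, 0, np.int64(-7), -1]
[np.float64(11.37), np.float64(-1.4), np.float64(0.0), 0, 0, np.int64(-14), -1]
[np.float64(16.84), np.float64(-3.12), np.float64(0.0), 0, 0, np.int64(-21), -1]
[np.float64(22.06), np.float64(-5.5), np.float64(0.01), 0, 0, np.int64(-28), -1]
[np.float64(28.59), np.float64(-6.17), np.float64(0.01), 0, 0, np.int64(-35), -1]
[np.float64(35.7), np.float64(-7.36), np.float64(0.01), 0, 0, np.int64(-42), -1]
[np.float64(42.9), np.float64(-9.71), np.float64(0.01), 0, 0, np.int64(-49), -1]
```

Call:
carry_out(plan=[[5,-4,0.4,0,0,-5,-1],[9,-8,0.4,0,0,-10,-1],[13.5,-11.5,0.4,0,0,-15,-1],[17,-16,0.4,0,0,-21,-1],[20,-20,0.4,0,0,-26,-1],[23,-24,0.4,0,0,-31,-1],[27,-26.5,0.4,0,0,-36,-1],[31.5,-30,0.4,0,0,-42,-1],[35.5,-34,0.4,0,0,-49,-1],[35.5,-34,0.4,0,0,-49,-1]])

```text
clock: 1.35
eef_pos: [0.4402, -0.1679, 0.4007]
tcp_rot: [[0.355, 0.935, 0.0], [0.935, -0.355, 0.001], [0.001, -0.0, -1.0]]
contact_force: [0.9, -1.1, 0.3]
gripper_width: 0.0002
gripper_force: 0.0
```

Call:
carry_out(plan=[[5.7,-0.4,0,0,0,-7,-1],[11.4,-1.4,0,0,0,-14,-1],[16.8,-3,0,0,0,-21,-1],[22,-5.5,0,0,0,-28,-1],[28,-6.2,0,0,0,-35,-1],[34,-7.2,0,0,0,-42,-1],[39,-8.5,0,0,0,-49,-1],[43.5,-9.5,0,0,0,-50,-1],[43.5,-9.5,5,0,0,-50,-1],[43.5,-9.5,5,0,0,-50,-1]])

```text
clock: 2.6
eef_pos: [0.5077, 0.266, 0.3472]
tcp_rot: [[-0.48, 0.877, -0.006], [0.878, 0.48, -0.003], [0.0, -0.007, -1.0]]
contact_force: [0.1, -1.2, 1.3]
gripper_width: -0.0005
gripper_force: 0.0
```

Run:
```python
from h import *
s=manip.sense();print(s["eef_pos"],s["tcp_rot"],s["joint_pos"],s["contact_force"])
im=manip.camera("wrist");cv2.imwrite("pics/w1.png",im[...,::-1])
```

```text
[0.5077 0.266  0.3472] [[-0.4795  0.8775 -0.0065]
 [ 0.8775  0.4795 -0.0032]
 [ 0.0003 -0.0072 -1.    ]] [ 0.1169  0.3202 -0.8103  1.6954  0.2421  1.238  -0.2494] [ 0.1224 -1.1605  1.3298]
```

View pics/w1.png

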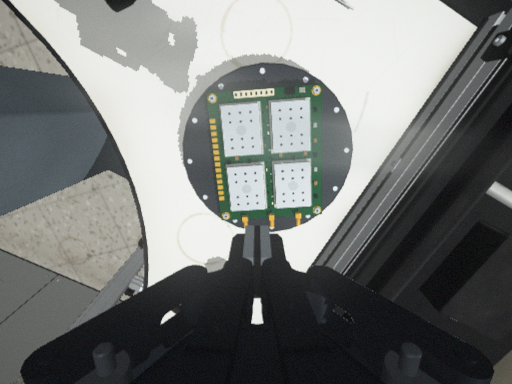

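The wrist view shows the board with its covers at about (241,130), (291,126), (247,187) and (292,185). The jacks are at the bottom, near row 220, and the shut fingertips are at (257,230).

Run:
```python
from h import *
s=manip.sense();c=manip.get_calibration("wrist");im=manip.camera("wrist")
def covers(c,im,lo,minA,maxA):
    hsv=cv2.cvtColor(im,cv2.COLOR_RGB2HSV)
    roi=np.zeros(im.shape[:2],np.uint8)
    tt=cv2.inRange(hsv,(0,0,lo),(180,50,255))
    tt=cv2.morphologyEx(tt,cv2.MORPH_CLOSE,np.ones((3,3)))
    cs,_=cv2.findContours(tt,cv2.RETR_EXTERNAL if 0 else cv2.RETR_LIST,cv2.CHAIN_APPROX_NONE)
    out=[]
    for k in cs:
        A=cv2.contourArea(k)
        if minA<A<maxA:
            r=cv2.minAreaRect(k)
            if A/(r[1][0]*r[1][1])>.75:
                h=cv2.convexHull(k)[:,0]; P=ray(c,h,.042)
                R=cv2.minAreaRect((P[:,:2]*1000).astype(np.float32))
                out.append((r[0],np.array(R[0]),np.sort(R[1]),cv2.boxPoints(R),A))
    return out
for n,cc,i,lo,a,b in(("wrist",c,im,130,1200,3500),("top",manip.get_calibration("top"),manip.camera("top"),150,150,600)):
    print(n)
    for o in covers(cc,i,lo,a,b):
        bp=o[3];e=bp[1]-bp[0];f=bp[2]-bp[1];L=e if np.hypot(*e)>np.hypot(*f) else f
        print(np.round(o[0]),o[1],o[2],"ang",np.degrees(np.arctan2(L[1],L[0]))%180,o[4])
a=im[60:240,170:370];cv2.imwrite("pics/w1c.png",cv2.resize(a,None,fx=3,fy=3,interpolation=cv2.INTER_CUBIC)[...,::-1])
print(s["eef_pos"],s["tcp_rot"])
```

```text
wrist
[246. 186.] [500.5356 253.9042] [42.5252 54.0333] ang 122.00369 1679.5
[241. 129.] [467.7738 305.0391] [43.644  53.4206] ang 123.09259 2090.0
top
[ 71. 114.] [669.0369 581.1887] [36.8653 39.5287] ang 89.984604 164.5
[241.  86.] [750.5184 111.8154] [56.3945 67.9642] ang 101.672646 383.0
[276.  63.] [816.7285  14.3312] [29.1461 53.0273] ang 89.94671 165.5
[296.  35.] [899.2274 -41.182 ] [ 35.4179 108.9985] ang 99.862335 384.0
[478.  24.] [ 932.5651 -554.4095] [ 39.1135 134.2037] ang 3.3817682 471.5
[0.5084 0.2662 0.3497] [[-0.4789  0.8779 -0.0033]
 [ 0.8779  0.4789 -0.0018]
 [ 0.     -0.0038 -1.    ]]
```

View pics/w1c.png

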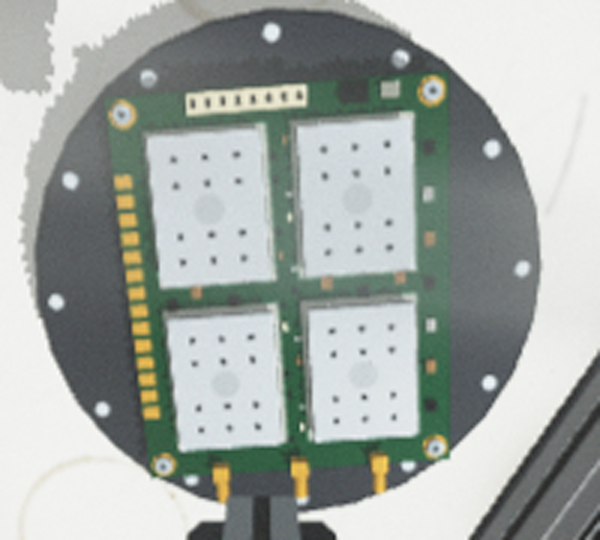

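The crop shows all four cover faces clearly, with corners readable at 1/3 px scale (A upper left, B upper right, C lower left, D lower right). None stands out as loose.

Run:
```python
from h import *
c=manip.get_calibration("wrist")
Q=dict(A=[(146,134),(266,124),(276,278),(160,289)],B=[(297,122),(414,113),(416,268),(303,276)],C=[(166,312),(278,303),(287,442),(182,452)],D=[(306,302),(414,297),(419,437),(313,442)])
for k,q in Q.items():
    P=ray(c,(np.array(q)+.5)/3-.5+[170,60],.042)[:,:2]*1000
    e=(P[2]-P[1]+P[3]-P[0])/2;f=(P[1]-P[0]+P[2]-P[3])/2
    print(k,P.mean(0),np.hypot(*e),np.hypot(*f),np.degrees(np.arctan2(e[1],e[0])),np.degrees(np.arctan2(f[1],f[0])), np.hypot(*(P[1]-P[0])),np.hypot(*(P[2]-P[3])))
```

```text
A [468.6858 305.5028] 51.896189904496616 40.5827163953719 -57.96082135132874 33.56077276857266 40.092981738725584 41.07502758528281
B [510.4382 332.6124] 51.472385450838765 39.18270385793454 -57.84700104343453 32.69267581138698 38.759758675653664 39.60569005168925
C [502.1378 254.1241] 53.394475945955044 39.79602514758656 -57.244556245656746 33.80388721575527 39.95977112851998 39.63636177978557
D [543.8425 280.1777] 53.29262164021246 38.92896522672393 -56.90107526317048 31.350882628949407 38.22857626746041 39.62946887346473
```

Board yaw is about -57.2°, with an end offset of 22 mm along (0.542,-0.841). I'll go above C's minus end with the shut fingers.

Call:
carry_out(plan=[[1.4,-1.3,4,0,0,-4.1,-1],[1.4,-1.3,8,0,0,-4.1,-1],[1.4,-1.3,11,0,0,-4.1,-1],[1.4,-1.3,12,0,0,-4.1,-1],[1.4,-1.3,12,0,0,-4.1,-1],[1.4,-1.3,12,0,0,-4.1,-1],[1.4,-1.3,12,0,0,-4.1,-1]])

```text
clock: 3.62
eef_pos: [0.4905, 0.2738, 0.232]
tcp_rot: [[-0.541, 0.841, 0.002], [0.841, 0.541, 0.001], [-0.0, 0.002, -1.0]]
contact_force: [-0.4, -0.2, 0.3]
gripper_width: -0.0002
gripper_force: 0.0
```

Run:
```python
from h import *
s=manip.sense();print(s["eef_pos"],s["tcp_rot"],s["contact_force"])
R,p=s["tcp_rot"],s["eef_pos"]
cen=dict(A=(468.6,305.5),B=(510.6,332.6),C=(502.1,253.6),D=(544.1,280.7));x=np.array([.5417,-.8406])*22
for k,v in cen.items():
    for sg in(1,-1):
        d=R.T@np.r_[(np.array(v)+sg*x)/1000-(p+.173*R[:,2])[:2],0];print(k,sg,d*100)
im=manip.camera("wrist");cv2.imwrite("pics/w2.png",im[...,::-1])
```

```text
[0.4905 0.2738 0.232 ] [[-0.5414  0.8407  0.0017]
 [ 0.8407  0.5414  0.0006]
 [-0.0004  0.0018 -1.    ]] [-0.3719 -0.1517  0.3146]
A 1 [ 1.6564 -0.1606 -0.001 ]
A -1 [ 6.0565 -0.1619 -0.0028]
B 1 [1.6607 4.8378 0.0079]
B -1 [6.0608 4.8365 0.0061]
C 1 [-4.5209 -0.1542  0.0016]
C -1 [-0.1208 -0.1555 -0.0002]
D 1 [-4.5166  4.8442  0.0105]
D -1 [-0.1165  4.8429  0.0087]
```

View pics/w2.png

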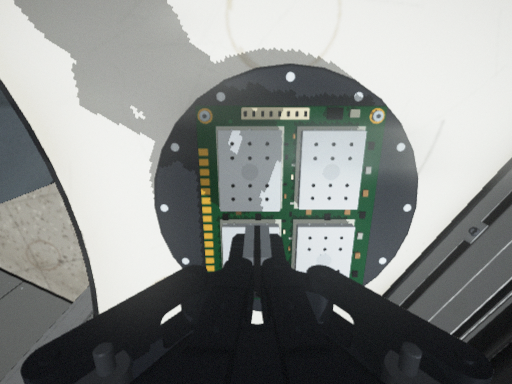

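The fingertips are over the upper (minus) end of C, as intended. I'll go down to 45 mm, where only a proud end would be touched.

Call:
carry_out(plan=[[-0.1,-0.15,1,0,0,0,-1],[-0.1,-0.15,1.25,0,0,0,-1],[-0.1,-0.15,1.35,0,0,0,-1],[-0.1,-0.15,1.4,0,0,0,-1],[-0.1,-0.15,1.4,0,0,0,-1],[-0.1,-0.15,1.4,0,0,0,-1]])

```text
clock: 4.42
eef_pos: [0.4894, 0.272, 0.2168]
tcp_rot: [[-0.542, 0.841, 0.0], [0.841, 0.542, 0.0], [0.0, 0.0, -1.0]]
contact_force: [-0.6, -0.0, -0.5]
gripper_width: 0.0
gripper_force: 0.0
```

Call:
carry_out(plan=[[0,0,0.1,0,0,0,-1],[0,0,0.15,0,0,0,-1],[0,0,0.2,0,0,0,-1],[0,0,0.2,0,0,0,-1],[0,0,0.2,0,0,0,-1]])

```text
clock: 5.05
eef_pos: [0.4894, 0.2721, 0.2151]
tcp_rot: [[-0.542, 0.841, 0.0], [0.841, 0.542, -0.0], [-0.0, 0.0, -1.0]]
contact_force: [-1.9, -1.1, 5.9]
gripper_width: 0.0003
gripper_force: 2.7
```

C- isn't proud and is stiff. Next is C+.

Call:
carry_out(plan=[[0,0,-0.4,0,0,0,-1],[0,0,-1,0,0,0,-1],[-2.2,0,-1,0,0,0,-1],[-4.4,0,-1,0,0,0,-1],[-4.4,0,-0.5,0,0,0,-1],[-4.4,0,-0.3,0,0,0,-1],[-4.4,0,-0.25,0,0,0,-1],[-4.4,0,-0.25,0,0,0,-1],[-4.4,0,-0.25,0,0,0,-1]])

```text
clock: 6.18
eef_pos: [0.5131, 0.2354, 0.2173]
tcp_rot: [[-0.542, 0.84, 0.0], [0.84, 0.542, 0.0], [0.0, 0.0, -1.0]]
contact_force: [-0.4, -0.2, -0.6]
gripper_width: -0.0002
gripper_force: 0.0
```

Call:
carry_out(plan=[[0,0,0.1,0,0,0,-1],[0,0,0.17,0,0,0,-1],[0,0,0.22,0,0,0,-1],[0,0,0.22,0,0,0,-1],[0,0,0.22,0,0,0,-1]])

```text
clock: 6.8
eef_pos: [0.5133, 0.235, 0.2152]
tcp_rot: [[-0.542, 0.841, 0.0], [0.841, 0.542, 0.0], [-0.0, 0.0, -1.0]]
contact_force: [-2.3, -0.9, 4.3]
gripper_width: -0.0001
gripper_force: 1.9
```

C+ is stiff too. Next is D+.

Call:
carry_out(plan=[[0,0,-0.4,0,0,0,-1],[0,0,-1,0,0,0,-1],[0,2.5,-1,0,0,0,-1],[0,5,-1,0,0,0,-1],[0,5,-0.5,0,0,0,-1],[0,5,-0.3,0,0,0,-1],[0,5,-0.22,0,0,0,-1],[0,5,-0.22,0,0,0,-1],[0,5,-0.22,0,0,0,-1]])

```text
clock: 7.92
eef_pos: [0.5552, 0.262, 0.2175]
tcp_rot: [[-0.542, 0.841, 0.0], [0.841, 0.542, -0.0], [-0.0, 0.0, -1.0]]
contact_force: [-1.2, 0.5, -0.3]
gripper_width: 0.0
gripper_force: 0.0
```

Call:
carry_out(plan=[[0,0,0.1,0,0,0,-1],[0,0,0.17,0,0,0,-1],[0,0,0.22,0,0,0,-1],[0,0,0.22,0,0,0,-1],[0,0,0.22,0,0,0,-1]])

```text
clock: 8.55
eef_pos: [0.5553, 0.2621, 0.2152]
tcp_rot: [[-0.542, 0.841, 0.0], [0.841, 0.542, -0.0], [-0.0, 0.0, -1.0]]
contact_force: [-1.1, -1.0, 5.0]
gripper_width: 0.0002
gripper_force: 2.0
```

D+ is stiff. Next is D-.

Call:
carry_out(plan=[[0,0,-0.4,0,0,0,-1],[0,0,-1,0,0,0,-1],[2.2,0,-1,0,0,0,-1],[4.4,0,-1,0,0,0,-1],[4.4,0,-0.5,0,0,0,-1],[4.4,0,-0.3,0,0,0,-1],[4.4,0,-0.22,0,0,0,-1],[4.4,0,-0.22,0,0,0,-1],[4.4,0,-0.22,0,0,0,-1]])

```text
clock: 9.68
eef_pos: [0.5317, 0.2988, 0.2173]
tcp_rot: [[-0.541, 0.841, 0.0], [0.841, 0.541, 0.0], [0.0, 0.0, -1.0]]
contact_force: [-0.4, -0.1, 0.3]
gripper_width: 0.0
gripper_force: 0.0
```

Call:
carry_out(plan=[[0,0,0.1,0,0,0,-1],[0,0,0.17,0,0,0,-1],[0,0,0.21,0,0,0,-1],[0,0,0.21,0,0,0,-1],[0,0,0.21,0,0,0,-1]])

```text
clock: 10.3
eef_pos: [0.5315, 0.2991, 0.2153]
tcp_rot: [[-0.542, 0.841, 0.0], [0.841, 0.542, -0.0], [-0.0, 0.0, -1.0]]
contact_force: [-1.7, -0.2, 3.6]
gripper_width: 0.0
gripper_force: 1.7
```

D- is stiff. Next is B+ (+62 - 44 = 18 mm along tool x).

Call:
carry_out(plan=[[0,0,-0.4,0,0,0,-1],[0,0,-1,0,0,0,-1],[1.8,0,-1,0,0,0,-1],[1.8,0,-0.5,0,0,0,-1],[1.8,0,-0.3,0,0,0,-1],[1.8,0,-0.21,0,0,0,-1],[1.8,0,-0.21,0,0,0,-1],[1.8,0,-0.21,0,0,0,-1]])

```text
clock: 11.3
eef_pos: [0.5218, 0.3141, 0.2173]
tcp_rot: [[-0.541, 0.841, 0.0], [0.841, 0.541, 0.0], [0.0, 0.0, -1.0]]
contact_force: [-0.3, 0.5, -0.9]
gripper_width: 0.0002
gripper_force: 0.0
```

Call:
carry_out(plan=[[0,0,0.1,0,0,0,-1],[0,0,0.17,0,0,0,-1],[0,0,0.21,0,0,0,-1],[0,0,0.21,0,0,0,-1],[0,0,0.21,0,0,0,-1]])

```text
clock: 11.92
eef_pos: [0.5217, 0.3142, 0.2153]
tcp_rot: [[-0.542, 0.841, 0.0], [0.841, 0.542, -0.0], [-0.0, 0.0, -1.0]]
contact_force: [0.2, -0.4, 2.9]
gripper_width: -0.0001
gripper_force: 1.5
```

B+ is stiff. Next is B-.

Call:
carry_out(plan=[[0,0,-0.4,0,0,0,-1],[0,0,-1,0,0,0,-1],[2.2,0,-1,0,0,0,-1],[4.4,0,-1,0,0,0,-1],[4.4,0,-0.5,0,0,0,-1],[4.4,0,-0.3,0,0,0,-1],[4.4,0,-0.21,0,0,0,-1],[4.4,0,-0.21,0,0,0,-1],[4.4,0,-0.21,0,0,0,-1]])

```text
clock: 13.05
eef_pos: [0.4981, 0.3509, 0.2173]
tcp_rot: [[-0.541, 0.841, 0.0], [0.841, 0.541, 0.0], [-0.0, 0.0, -1.0]]
contact_force: [0.1, 0.7, 0.3]
gripper_width: -0.0002
gripper_force: 0.0
```

Call:
carry_out(plan=[[0,0,0.1,0,0,0,-1],[0,0,0.17,0,0,0,-1],[0,0,0.21,0,0,0,-1],[0,0,0.21,0,0,0,-1],[0,0,0.21,0,0,0,-1]])

```text
clock: 13.68
eef_pos: [0.4979, 0.3512, 0.2153]
tcp_rot: [[-0.542, 0.841, 0.0], [0.841, 0.542, -0.0], [-0.0, 0.0, -1.0]]
contact_force: [-0.4, -0.5, 2.5]
gripper_width: 0.0002
gripper_force: 1.7
```

B- is stiff. Next is A-.

Call:
carry_out(plan=[[0,0,-0.4,0,0,0,-1],[0,0,-1,0,0,0,-1],[0,-2.5,-1,0,0,0,-1],[0,-5,-1,0,0,0,-1],[0,-5,-0.5,0,0,0,-1],[0,-5,-0.3,0,0,0,-1],[0,-5,-0.21,0,0,0,-1],[0,-5,-0.21,0,0,0,-1],[0,-5,-0.21,0,0,0,-1]])

```text
clock: 14.8
eef_pos: [0.456, 0.3243, 0.2172]
tcp_rot: [[-0.542, 0.841, -0.0], [0.841, 0.542, 0.0], [0.0, 0.0, -1.0]]
contact_force: [1.5, -0.4, -0.5]
gripper_width: 0.0001
gripper_force: 0.0
```

A- isn't proud, so A+ should be the loose end.

Call:
carry_out(plan=[[0,0,-0.6,0,0,0,-1],[0,0,-1,0,0,0,-1],[-2.2,0,-1,0,0,0,-1],[-4.4,0,-1,0,0,0,-1],[-4.4,0,-0.4,0,0,0,-1],[-4.4,0,-0.1,0,0,0,-1],[-4.4,0,0,0,0,0,-1],[-4.4,0,0,0,0,0,-1],[-4.4,0,0,0,0,0,-1]])

```text
clock: 15.92
eef_pos: [0.4793, 0.2877, 0.2176]
tcp_rot: [[-0.542, 0.84, 0.0], [0.84, 0.542, -0.0], [-0.0, 0.0, -1.0]]
contact_force: [-1.1, -3.5, 5.2]
gripper_width: 0.0001
gripper_force: 2.5
```

Found it: A+ is proud and gives. I'll press it firmly in steps.

Call:
carry_out(plan=[[0,0,0.05,0,0,0,-1],[0,0,0.1,0,0,0,-1],[0,0,0.15,0,0,0,-1],[0,0,0.15,0,0,0,-1]])

```text
clock: 16.42
eef_pos: [0.4794, 0.2878, 0.2169]
tcp_rot: [[-0.542, 0.84, 0.001], [0.84, 0.542, -0.001], [-0.001, 0.0, -1.0]]
contact_force: [-2.8, -4.7, 13.9]
gripper_width: 0.0
gripper_force: 6.9
```

Call:
carry_out(plan=[[0,0,0.05,0,0,0,-1],[0,0,0.1,0,0,0,-1],[0,0,0.1,0,0,0,-1],[0,0,0.1,0,0,0,-1]])

```text
clock: 16.92
eef_pos: [0.4796, 0.2877, 0.2154]
tcp_rot: [[-0.542, 0.84, 0.001], [0.84, 0.542, -0.0], [-0.001, 0.001, -1.0]]
contact_force: [0.1, -2.3, 3.8]
gripper_width: -0.0002
gripper_force: 1.7
```

It snapped: the force fell and the tip is at home height. I'll lift and re-check that the end is no longer proud.

Call:
carry_out(plan=[[0,0,0.03,0,0,0,-1],[0,0,-0.4,0,0,0,-1],[0,0,-0.8,0,0,0,-1],[0,0,-0.4,0,0,0,-1],[0,0,-0.15,0,0,0,-1],[0,0,-0.15,0,0,0,-1],[0,0,-0.15,0,0,0,-1]])

```text
clock: 17.8
eef_pos: [0.4796, 0.2871, 0.2161]
tcp_rot: [[-0.542, 0.841, -0.0], [0.841, 0.542, 0.0], [0.0, -0.0, -1.0]]
contact_force: [0.3, 0.6, 0.1]
gripper_width: 0.0001
gripper_force: 0.0
```

There's no contact at 43 mm, so it stays home. I'll retreat upward and hand in.

Call:
carry_out(plan=[[0,0,-2,0,0,0,-1],[0,0,-6,0,0,0,-1],[0,0,-10,0,0,0,-1],[0,0,-10,0,0,0,-1],[0,0,-10,0,0,0,-1],[0,0,-10,0,0,0,-1]])

```text
clock: 18.55
eef_pos: [0.4794, 0.2868, 0.3155]
tcp_rot: [[-0.542, 0.841, -0.001], [0.841, 0.542, -0.001], [0.0, -0.001, -1.0]]
contact_force: [0.3, -0.5, -0.3]
gripper_width: 0.0001
gripper_force: 0.0
```

```bash
python3 -c "
from rig import manip
print(manip.sense()['eef_pos']);print(manip.hand_in())"
```

```text
[0.47939204 0.28681136 0.31551933]
the job is handed in; nothing more can be done
None
```

I found the loose end by light presses (at most about 6 N on any firm end): the jack-side end of the cover farthest from the jacks and nearest the robot. I pressed it until it snapped home, checked that it stayed down, and handed the job in at about 18.6 s.

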